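# Fasten the draw latch of the orange tool case

### The job

Fasten the latch of the orange tool case: flip its wire loop over so that it drops behind the keeper hook on the lid, then press the black lever all the way back and down until it has snapped over centre and pulls the lid shut. Leave the grey case alone.

Things in the scene. Friction and masses are not known exactly. Their poses are not given: they have to be found in the camera images.
- orange_case: Orange tool case, fixed, standing on its hinged edge, seam and latch on top: 150 mm along x, 240 along y (seam), 150 high. Origin: centre of underside; x: from body half (robot side) to lid half. Latch at y=0. Keeper: steel hook on the lid, 14 high, 24 wide, lip reaching to x=47 mm. The sprung lid is 4 mm ajar; to draw it shut takes 20 N at the loop, under 10 N near the lever's end.
- orange_lever (a joint): Lever angle (rad). Hinge along y at x=-5, z=166 mm in the case frame. Black lever, 50 mm long, 22 wide, 5 thick. 0: standing, leaning 15 deg from upright to the keeper (+x); grows as it turns back over the top and down to -x; 1.83 level, 1.97 fully down at its stop, over centre. Starts at -0.1 to 0.15; friction keeps it where left (0.5 N at its end can move it).
- orange_loop_bar (a point): Middle of the loop's cross-bar (38 mm along y). Wire loop astride the lever, pivot 15 mm up it, bar 63 mm from pivot, 19 mm yellow tab beyond. Swings freely; starts leaning back (-x), 9 to 31 deg past upright, bar 15 mm or more above the lever's end. Pushed to +x past upright it falls and hooks if the lever still stands. Height hooked: 152-159 mm; lying on top of the keeper: 166.
- grey_case: Grey case of the same size, shape and frame, its own latch open in the same way; it stands beside the orange one, to its left or right, and is to be left alone.

How it is judged:
On the way:
1. the loop's bar lies down behind the keeper on the orange lid while the lever still stands up (z of orange_loop_bar in the frame of orange_case below 0.1625 m and x of orange_loop_bar in the frame of orange_case above 0.041 m and value of joint orange_lever below 1 rad), for 0.2 s.
At the end, for the whole second after the job is handed in: The orange case's lever is down over centre (within 7 degrees of its stop) and at rest, and the loop's bar is caught behind the keeper (less than 162.5 mm above the case's underside and over 30 mm from its middle towards the lid, so not lying on top of the keeper) (value of joint orange_lever above 1.85 rad and velocity of joint orange_lever between -0.1 and 0.1 rad/s and z of orange_loop_bar in the frame of orange_case below 0.1625 m and x of orange_loop_bar in the frame of orange_case above 0.03 m); the robot touches nothing.
It fails at once if the robot pushes on the grey case or its latch (more than 2 N) (contact force between grey_case and the arm above 2 N or contact force between grey_case and the fingers above 2 N).
It also fails if it takes over 38 s, if anything falls off the work surface, if the arm or the gripper's body presses on something with over 40 N, if the wrist force passes 120 N, or if a joint passes its speed limit or range.

### The arm

A 6-joint arm with a two-finger parallel gripper is mounted at the origin on the work surface. World frame = base frame: x ahead of the robot, y to its left, z up, the work surface at z = 0. Lengths are in m, angles in rad, forces in N, time in s.
With the tool pointing down it reaches from about 0.25 to 0.725 m from the base axis. Payload 4 kg.
Tool frame: the origin (TCP) lies between the finger pads; the fingertips stand 25 mm ahead of it and the grasp point (between the pads) lies 6 mm ahead of it; z points along the fingers, y is the line along which they close (so a half turn about z gives the same grasp; the last joint's range is limited). The gripper opens to 85 mm and grips with 20 to 120 N. Pads are 22 mm wide; open, the fingers measure 114 mm over their backs; the gripper's body (76 mm by 85 mm) begins 54 mm behind the grasp point. The pads swing forward as they close: fully open they stand 13 mm farther back than shut.
Start: joints at [-1.204, 0.241, 0.005, 1.335, 0, 1.571], TCP at [0.179, -0.467, 0.217] pointing down, gripper open.
Joint ranges: [-2.72, 2.72], [-1.05, 1.87], [-1.09, 1.28], [-1.99, 2.15], [-1.42, 1.44], [-3.14, 3.14]. Speed limits (rad/s): [2.79, 2.79, 3.14, 3.14, 3.14, 3.14].

### API

Orientations are given as a unit quaternion [x, y, z, w].
In Python, from workcell import bot gives the robot as it stands. The module is installed in compiled form; this text tells all that it offers.
- The arm moves only by the shell command python3 -m pendant 'ROWS'. ROWS is JSON, one flat list of numbers, 7 for each row, row after row: the shift along the tool's x, y, z normalised to -1 to 1, where 1 is 0.5 m, then the turn, a rotation vector about the tool's x, y, z normalised to -1 to 1, where 1 is 180 degrees, then the opening, from 0 (shut) to 1 (fully open). In form: [tx, ty, tz, ax, ay, az, fingers, tx, ty, tz, ax, ay, az, fingers, ...]. A call has exactly 10 rows; each row is the pose to reach, as a shift and turn from the pose commanded when the call began, along the tool's axes at that moment, turning the shorter way round; what a row does not reach only later rows make up. A row lasts 1/12 s, in which the tool goes at most 41.7 mm and 7.16 degrees, less where a joint would pass 70% of its speed; a pose out of reach is approached as far as the arm can. A call with a number of a shift or a turn outside -1 to 1 is refused whole. A call with a gripper value outside its range is refused whole. The fingers move at their own pace and stop on an object; the grip force is fixed at half the most. Time passes only in rows, so rows that repeat a pose let the fingers close, or fill a call up. It gives the time, the measured TCP pose, the force, the opening and the grip force at its end, in the units of the state.
- bot.get_obs(): the state, without advancing time (a new reading comes with each control period).
- bot.camera(name): name is "side" or "top" or "wrist"; returns a dict with "pixels" (420x560x3 uint8, red, green, blue), "mtx" (3x3 intrinsics, pixels), "cam_to_world" (4x4, takes a point from camera to world coordinates); the wrist camera has in their place "hand_eye" (4x4, takes a point from camera to tool coordinates, whose origin is the TCP and whose axes are the flange's). Camera axes: x right, y up, looking along -z (the intrinsics and any distortion apply to the point x, -y, -z); pixel columns grow to the right and rows downward; lengths in m; the calibration is good to about 2 mm. A picture is of the moment at which its call begins: read the wrist's pose just before it. There is no depth.
- bot.job_done(): hands the job in; it is judged then, once.
The state is a dict: "clock": time; "joint_pos": joint angles; "joint_vel": joint speeds; "tau": joint torques, N m; "eef_pos": TCP position; "tool_rot": TCP orientation; "ft_force": force on the tool from outside, world axes, zero at the start; "ft_torque": the same for the moment, N m; "grip_width": finger opening in m; "grasp_force": force on a finger pad.
Only numpy, scipy, OpenCV 4.12 (cv2) and the standard library are available. Lean on these libraries where they do the work, as an engineer would, in place of code of your own. Each camera call takes 0.05 s, during which the arm holds its last target. There are 200 camera calls.

## Working session

There is one attempt and no reset: what is moved stays moved. The work goes in short steps, Python scripts to look and compute and a shell command to move; the robot and the scene stay as the last step left them, time stands still between calls to the robot, and variables do not carry over. Pictures are saved under pics/ and viewed, at most 10 in all, crops included, and the job is handed in when it is done.

```bash
mkdir -p pics; cat > h.py <<'E'
import numpy as np,cv2
from workcell import bot
from scipy.spatial.transform import Rotation as R
def ray(c,u,v):
    K=c["mtx"];M=np.array(c["cam_to_world"])
    d=np.linalg.inv(K)@[u,v,1.];d=M[:3,:3]@[d[0],-d[1],-d[2]]
    return M[:3,3],d/np.linalg.norm(d)
def plane(c,u,v,z):
    o,d=ray(c,u,v);return o+d*(z-o[2])/d[2]
def proj(c,p):
    M=np.array(c["cam_to_world"]);q=M[:3,:3].T@(np.array(p)-M[:3,3]);q=np.array(c["mtx"])@[q[0],-q[1],-q[2]];return q[:2]/q[2]
E
python3 - <<'E'
from h import *
import pickle
s=bot.camera("side");t=bot.camera("top")
pickle.dump((s,t),open('c.pkl','wb'))
for n,c in(("s",s),("t",t)):
    cv2.imwrite(f"pics/{n}1.png",c["pixels"][:,:,::-1]);print(c.keys(),c["mtx"],np.round(c["cam_to_world"],3))
o=bot.get_obs();print(o["clock"],o["eef_pos"],o["tool_rot"],R.from_quat(o["tool_rot"]).as_matrix().round(3))
E
```

```text
dict_keys(['pixels', 'mtx', 'cam_to_world']) [[537.23063841   0.         270.59493548]
 [  0.         537.23063841 202.8326644 ]
 [  0.           0.           1.        ]] [[ 0.651 -0.728  0.216  0.743]
 [ 0.759  0.622 -0.193 -0.201]
 [ 0.006  0.29   0.957  1.064]
 [ 0.     0.     0.     1.   ]]
dict_keys(['pixels', 'mtx', 'cam_to_world']) [[442.73757826   0.         282.82224011]
 [  0.         442.73757826 214.84846442]
 [  0.           0.           1.        ]] [[-0.011  0.979 -0.201  0.357]
 [-1.    -0.01   0.007  0.004]
 [ 0.005  0.201  0.979  0.908]
 [ 0.     0.     0.     1.   ]]
0.1 [ 0.17909758 -0.46619274  0.21619893] [ 9.83229871e-01  1.82368090e-01 -1.83948484e-04 -9.30467474e-04] [[ 0.933  0.359 -0.001]
 [ 0.359 -0.933  0.002]
 [-0.    -0.002 -1.   ]]
```

View pics/s1.png

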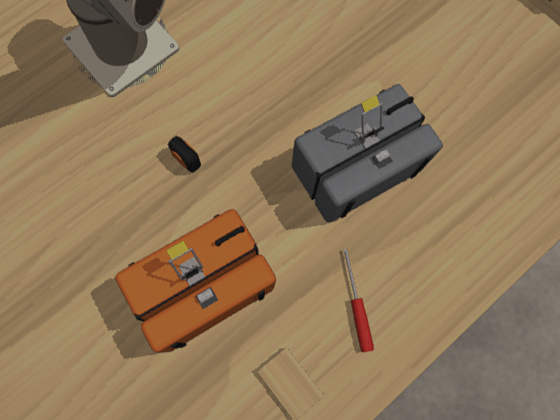

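View pics/t1.png

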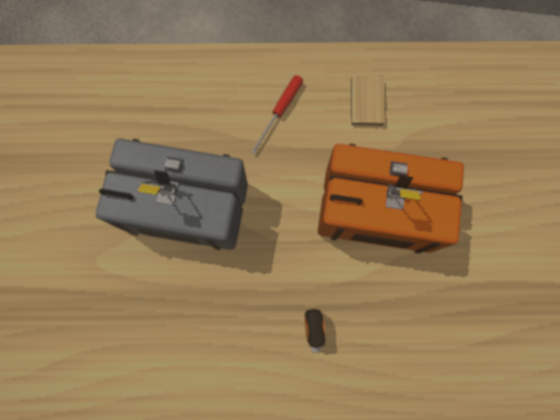

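Both views show the orange case at the robot's right (keeper at top px ~(400,168), side px ~(206,297); yellow tab at top (410,194), side (178,251)). The grey case is to the left, well away.

```bash
python3 - <<'E'
from h import *
import pickle
s,t=pickle.load(open('c.pkl','rb'))
def tri(us,ut):
    o1,d1=ray(s,*us);o2,d2=ray(t,*ut)
    A=np.c_[d1,-d2];k=np.linalg.lstsq(A,o2-o1,rcond=None)[0]
    p,q=o1+k[0]*d1,o2+k[1]*d2
    return (p+q)/2,np.linalg.norm(p-q)
def cent(c,lo,hi,box):
    x0,y0,x1,y1=box;h=cv2.cvtColor(c["pixels"][y0:y1,x0:x1],cv2.COLOR_RGB2HSV)
    m=cv2.inRange(h,lo,hi);n,l,st,ce=cv2.connectedComponentsWithStats(m)
    i=1+np.argmax(st[1:,4]);print("area",st[i],);return ce[i]+[x0,y0]
Y=((22,120,120),(35,255,255));G=((0,0,60),(179,60,255))
ys=cent(s,*Y,(150,230,210,270));yt=cent(t,*Y,(390,180,430,205))
ks=cent(s,*G,(190,285,220,310));kt=cent(t,*G,(385,158,412,180))
print(ys,yt,"tab",tri(ys,yt));print(ks,kt,"keeper",tri(ks,kt))
for n,c,b,f in(("top",t,(310,130,480,260),4.5),("side",s,(100,200,290,360),4)):
    cv2.imwrite(f"pics/crop_{n}.png",cv2.resize(c["pixels"][b[1]:b[3],b[0]:b[2],::-1],None,fx=f*.95 if f==4 else 4.5,fy=f*.9 if f==4 else 4.5,interpolation=cv2.INTER_CUBIC) if n=="top" else cv2.resize(c["pixels"][b[1]:b[3],b[0]:b[2],::-1],None,fx=3.7,fy=3.7,interpolation=cv2.INTER_CUBIC))
E
```

```text
area [ 17  11  21  18 202]
area [ 10   9  20  10 154]
area [  7   3  20  20 244]
area [  6   5  16  12 163]
[177.07425743 249.72277228] [409.02597403 193.69480519] tab (array([ 0.52323858, -0.19494674,  0.25028127]), np.float64(0.0016654159479860652))
[206.20081967 297.47131148] [398.54601227 168.50306748] keeper (array([ 0.59362351, -0.2075658 ,  0.15575569]), np.float64(0.0006888562343021383))
```

View pics/crop_top.png

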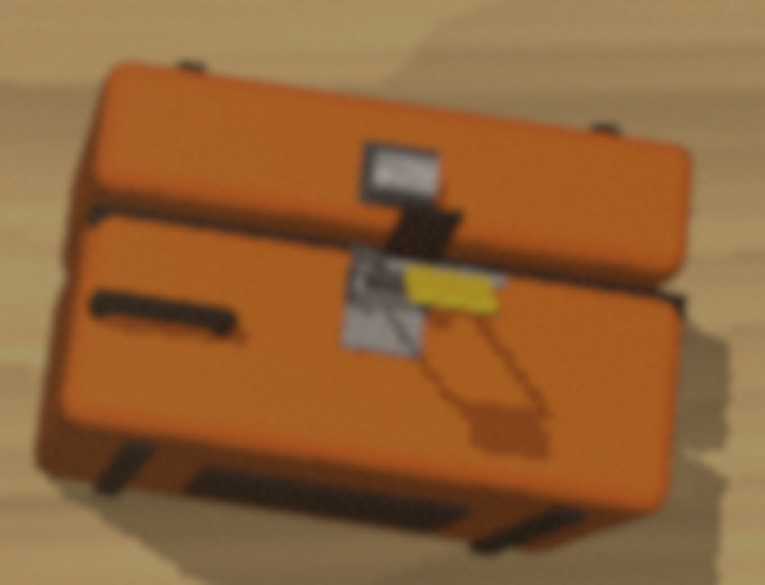

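View pics/crop_side.png

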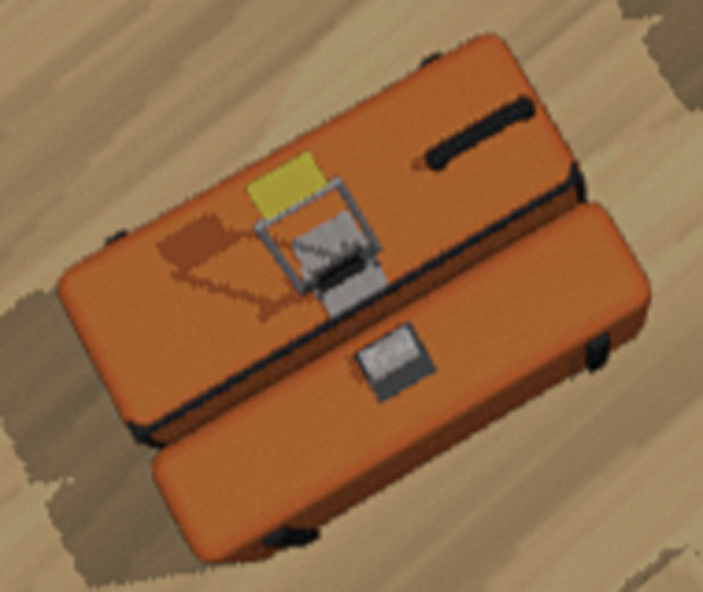

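The crops show the orange lever standing, its tip at about top px (408,177), the keeper centred at top px (398,168), and the loop leaning back with its tab. I'll get yaw and frame, then move behind the loop.

```bash
cat >> h.py <<'E'
def case(yaw,org):
    T=np.eye(4);T[:3,:3]=R.from_euler('z',yaw).as_matrix();T[:3,3]=org;return T
def rel(T,p,tilt=0.,az=None):
    "row for TCP at case-frame p, tool down with tool x along case x; from current pose"
    o=bot.get_obs();Rc=R.from_quat(o["tool_rot"]).as_matrix();w=T[:3,:3]@np.array(p)+T[:3,3]
    Rt=T[:3,:3]@np.diag([1.,-1,-1])
    return np.r_[Rc.T@(w-o["eef_pos"])/.5,R.from_matrix(Rc.T@Rt).as_rotvec()/np.pi].round(4)
E
python3 - <<'E'
from h import *
import pickle
s,t=pickle.load(open('c.pkl','rb'))
c=lambda u,v:(310+u/4.5,130+v/4.5); d=lambda u,v:(100+u/3.7,200+v/3.7)
def pr(n,cam,p,z): q=plane(cam,*p,z);print(n,q.round(4));return q
a=pr("far edge L",t,c(125,63),.15);b=pr("far edge R",t,c(690,147),.15)
e=pr("seam L",t,c(110,213),.15);f=pr("seam R",t,c(660,297),.15)
a2=pr("s lid farL",s,d(215,562),.15);b2=pr("s lid farR",s,d(650,295),.15)
a3=pr("s seam",s,d(150,425),.15);b3=pr("s seam",s,d(575,175),.15)
for p,q in((a,b),(e,f),(b2,a2),(b3,a3)):
    v=(p-q);print("yaw",np.degrees(np.arctan2(-v[0],v[1])),np.linalg.norm(v))
yaw=np.radians(-8.3);X=np.array([np.cos(yaw),np.sin(yaw),0]);k=np.array([.5936,-.2076,0])
pr("lever end",t,c(437,212),.214)
for q in(a,b,e,f,a2,b2,a3,b3,plane(t,*c(437,212),.214),np.array([.5232,-.1949,0])):
    r=R.from_rotvec([0,0,-yaw]).apply(q-k);print((r[:2]*1000+[40,0]).round(1))
T=case(yaw,k-.04*X);print(T[:3,3],rel(T,[-.08,0,.32]))
E
```

```text
far edge L [ 0.6428 -0.1018  0.15  ]
far edge R [ 0.6054 -0.326   0.15  ]
seam L [ 0.5803 -0.0936  0.15  ]
seam R [ 0.544  -0.3084  0.15  ]
s lid farL [ 0.6104 -0.323   0.15  ]
s lid farR [ 0.646  -0.0993  0.15  ]
s seam [ 0.5438 -0.3091  0.15  ]
s seam [ 0.5805 -0.0892  0.15  ]
yaw -9.47316819145199 0.22723857344528858
yaw -9.591139170655614 0.2178316945198057
yaw -9.041078579987385 0.22648318284554128
yaw -9.482915637287313 0.22298158852967334
lever end [ 0.5607 -0.2039  0.214 ]
[ 73.4 111.8]
[  68.8 -115.4]
[ 10.4 110.8]
[   5.5 -106.9]
[  73.3 -111.7]
[ 76.2 114.7]
[   5.3 -107.7]
[  9.9 115.3]
[ 6.9 -1.1]
[-31.5   2.4]
[ 0.55401897 -0.20182575  0.        ] [ 7.501e-01 -3.034e-01 -2.070e-01 -6.000e-04  2.000e-04  1.629e-01]
```

```bash
python3 -m pendant '[0,0,-0.2,0,0,0.169,0, 0.1,-0.05,-0.2,0,0,0.169,0, 0.3,-0.15,-0.2,0,0,0.169,0, 0.6,-0.25,-0.2,0,0,0.169,0, 0.75,-0.303,-0.207,0,0,0.169,0, 0.75,-0.303,-0.207,0,0,0.169,0, 0.75,-0.303,-0.207,0,0,0.169,0, 0.75,-0.303,-0.207,0,0,0.169,0, 0.75,-0.303,-0.207,0,0,0.169,0, 0.75,-0.303,-0.207,0,0,0.169,0]'
python3 -m pendant '[0,0,0,0,0,0,0, 0,0,0,0,0,0,0, 0,0,0,0,0,0,0, 0,0,0,0,0,0,0, 0,0,0,0,0,0,0, 0,0,0,0,0,0,0, 0,0,0,0,0,0,0, 0,0,0,0,0,0,0, 0,0,0,0,0,0,0, 0,0,0,0,0,0,0]'
python3 - <<'E'
from h import *
T=case(np.radians(-9.4),[.5541,-.2011,0])
o=bot.get_obs();w=bot.camera("wrist");print(o["clock"],o["eef_pos"],o["grip_width"],w["mtx"],np.round(w["hand_eye"],3))
print("row",rel(T,[-.08,0,.26]))
H=np.eye(4);H[:3,:3]=R.from_quat(o["tool_rot"]).as_matrix();H[:3,3]=o["eef_pos"]
w["cam_to_world"]=H@w["hand_eye"]
for n,p in(("lever end",[.008,0,.214]),("keeper",[.04,0,.164]),("tab",[-.031,0,.25])):
    print(n,proj(w,T[:3,:3]@p+T[:3,3]))
cv2.imwrite("pics/w1.png",w["pixels"][:,:,::-1])
E
```

```text
clock: 0.93
eef_pos: [0.4361, -0.2251, 0.3166]
tool_rot: [0.997, -0.082, -0.0, -0.0]
ft_force: [1.4, -1.0, 0.4]
grip_width: -0.0
grasp_force: 0.0
clock: 1.77
eef_pos: [0.435, -0.2271, 0.3168]
tool_rot: [0.997, -0.082, 0.0, 0.0]
ft_force: [0.7, -0.6, -0.1]
grip_width: -0.0001
grasp_force: 0.0
1.7667 [ 0.43502791 -0.22712635  0.3167772 ] -0.00014608613234063422 [[310.66981974   0.         277.64415457]
 [  0.         310.66981974 209.06517552]
 [  0.           0.           1.        ]] [[-0.     0.959  0.282  0.072]
 [ 1.     0.    -0.     0.001]
 [-0.     0.282 -0.959 -0.157]
 [ 0.     0.     0.     1.   ]]
row [ 6.630e-02 -9.010e-02  1.135e-01  0.000e+00 -0.000e+00 -1.000e-04]
lever end [216.46952888  49.49953805]
keeper [225.11655352  21.42477345]
tab [209.7204312  101.54329369]
```

View pics/w1.png

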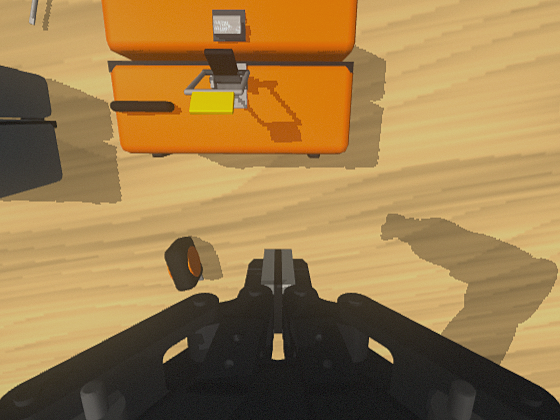

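The wrist view agrees with the frame to ~2 px: keeper (228,22), lever end (219,51), tab (212,103). Next I go in behind the loop and push it over.

```bash
python3 -m pendant '[0.03,-0.087,0.04,0,0,0,0, 0.06,-0.087,0.1,0,0,0,0, 0.066,-0.087,0.1175,0,0,0,0, 0.08,-0.087,0.1175,0,0,0,0, 0.1,-0.087,0.1175,0,0,0,0, 0.12,-0.087,0.1175,0,0,0,0, 0.135,-0.087,0.1175,0,0,0,0, 0.15,-0.087,0.1175,0,0,0,0, 0.165,-0.087,0.1175,0,0,0,0, 0.18,-0.087,0.1175,0,0,0,0]'
python3 -m pendant '[0.01,0,0,0,0,0,0, 0.02,0,0,0,0,0,0, 0.03,0,0,0,0,0,0, 0.04,0,0,0,0,0,0, 0.05,0,0,0,0,0,0, 0.056,0,0,0,0,0,0, 0.056,0,0,0,0,0,0, 0.056,0,0,0,0,0,0, 0.03,0,-0.05,0,0,0,0, 0,0,-0.12,0,0,0,0]'
python3 - <<'E'
from h import *
c=bot.camera("side");cv2.imwrite("pics/s2.png",cv2.resize(c["pixels"][190:360,90:300,::-1],None,fx=3.4,fy=3.4,interpolation=cv2.INTER_CUBIC))
o=bot.get_obs();print(o["clock"],o["eef_pos"])
E
```

```text
clock: 2.65
eef_pos: [0.5317, -0.1992, 0.2585]
tool_rot: [0.997, -0.082, 0.0, 0.0]
ft_force: [-0.7, -0.1, 0.0]
grip_width: -0.0003
grasp_force: 0.0
clock: 3.48
eef_pos: [0.5292, -0.1979, 0.3143]
tool_rot: [0.997, -0.082, -0.004, -0.001]
ft_force: [1.1, -0.5, 0.5]
grip_width: 0.0002
grasp_force: 0.0
3.5333 [ 0.52941627 -0.19864759  0.32548366]
```

View pics/s2.png

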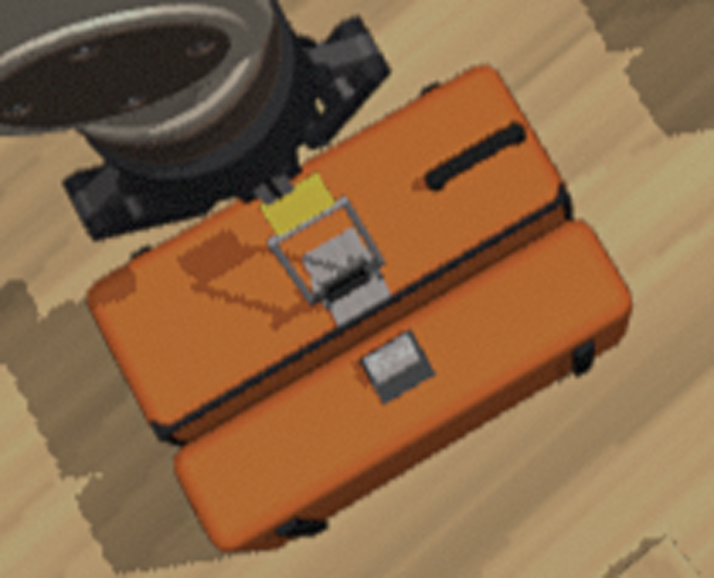

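The picture shows the loop still leaning back (tab at crop (298,205)), so the first push was too short. I'll repeat it lower and further, and look while still holding.

```bash
python3 -m pendant '[-0.08,0,0,0,0,0,0, -0.12,0,0,0,0,0,0, -0.12,0,0.05,0,0,0,0, -0.12,0,0.13,0,0,0,0, -0.12,0,0.13,0,0,0,0, -0.1,0,0.13,0,0,0,0, -0.08,0,0.13,0,0,0,0, -0.06,0,0.13,0,0,0,0, -0.04,0,0.13,0,0,0,0, -0.02,0,0.13,0,0,0,0]'
python3 -m pendant '[0.01,0,0,0,0,0,0, 0.02,0,0,0,0,0,0, 0.03,0,0,0,0,0,0, 0.04,0,0,0,0,0,0, 0.05,0,0,0,0,0,0, 0.06,0,0,0,0,0,0, 0.07,0,0,0,0,0,0, 0.08,0,0,0,0,0,0, 0.09,0,0,0,0,0,0, 0.095,0,0,0,0,0,0]'
python3 - <<'E'
from h import *
c=bot.camera("side");cv2.imwrite("pics/s3.png",cv2.resize(c["pixels"][190:360,90:300,::-1],None,fx=3.4,fy=3.4,interpolation=cv2.INTER_CUBIC))
o=bot.get_obs();T=case(np.radians(-9.4),[.5541,-.2011,0]);print(o["clock"],T[:3,:3].T@(o["eef_pos"]-T[:3,3]))
E
```

```text
clock: 4.37
eef_pos: [0.5228, -0.1975, 0.2554]
tool_rot: [0.997, -0.082, 0.001, 0.0]
ft_force: [-1.0, -0.6, -1.0]
grip_width: 0.0002
grasp_force: 0.0
clock: 5.2
eef_pos: [0.5688, -0.2049, 0.2528]
tool_rot: [0.997, -0.082, 0.0, -0.0]
ft_force: [-0.3, 0.0, 0.3]
grip_width: -0.0001
grasp_force: 0.0
5.25 [ 0.01523243 -0.00136149  0.25263954]
```

View pics/s3.png

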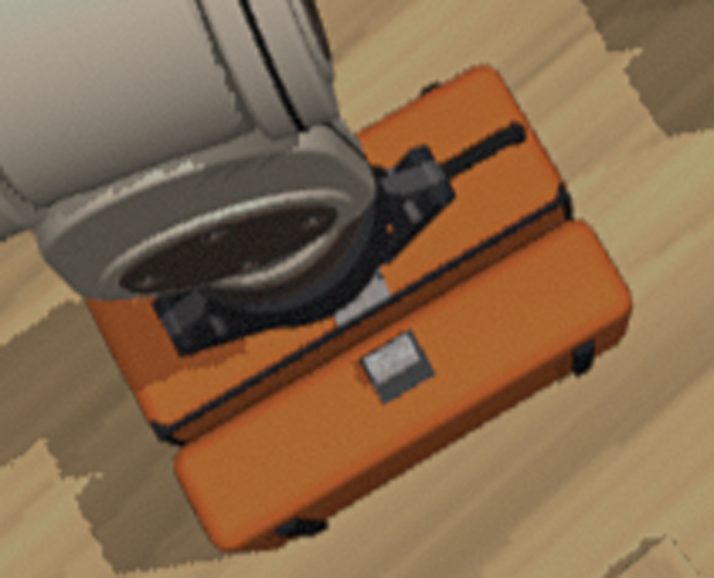

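Keeper at crop (395,362) is still bare and the gripper hides the loop; checking with the wrist camera.

```bash
python3 - <<'E'
from h import *
c=bot.camera("wrist");cv2.imwrite("pics/w2.png",c["pixels"][:,:,::-1])
E
```

```text
(no output)
```

View pics/w2.png

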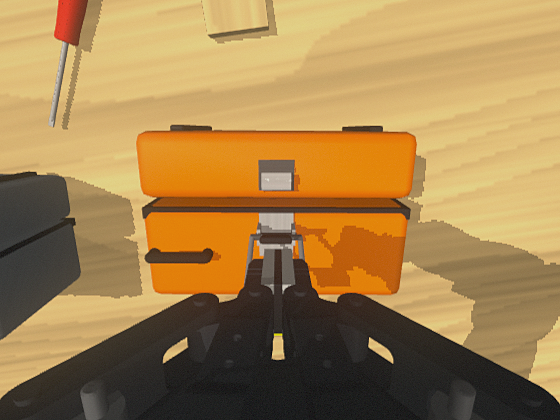

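Wrist view: keeper at (277,175), wires at about (250,240) and (302,240) still run back beside the fingers, and a black piece sits at (275,238). I'll compare this with projected points.

```bash
python3 - <<'E'
from h import *
T=case(np.radians(-9.4),[.5541,-.2011,0]);o=bot.get_obs();w=bot.camera("wrist")
H=np.eye(4);H[:3,:3]=R.from_quat(o["tool_rot"]).as_matrix();H[:3,3]=o["eef_pos"];w["cam_to_world"]=H@w["hand_eye"]
pc=lambda x,y,z:proj(w,T[:3,:3]@[x,y,z]+T[:3,3]).round(0)
print("keeper",pc(.04,0,.164),"hinge",pc(-.005,0,.166),"pivot",pc(-.001,.019,.18),"lever end",pc(.008,0,.214))
for a in(15,0,-15,-30,-50,-75,-98):
    print("lever",a,pc(-.005+.05*np.sin(np.radians(a)),0,.166+.05*np.cos(np.radians(a))))
for a in(0,-15,-30,20):
    print("bar",a,pc(-.001+.063*np.sin(np.radians(a)),.019,.1805+.063*np.cos(np.radians(a))))
for dx in(-.011,0,.011):
  for dz in (.025,0): q=H@[dx,0,dz,1];print("tip",dx,dz,proj(w,q[:3]).round(0))
im=w["pixels"][150:300,210:345,::-1];cv2.imwrite("pics/w3.png",cv2.resize(im,None,fx=4,fy=4,interpolation=cv2.INTER_CUBIC))
E
```

```text
keeper [275. 178.] hinge [275. 232.] pivot [250. 233.] lever end [274. 239.]
lever 15 [274. 239.]
lever 0 [274. 258.]
lever -15 [274. 274.]
lever -30 [274. 285.]
lever -50 [274. 293.]
lever -75 [275. 291.]
lever -98 [275. 281.]
bar 0 [241. 271.]
bar -15 [243. 294.]
bar -30 [245. 309.]
bar 20 [241. 235.]
tip -0.011 0.025 [276. 253.]
tip -0.011 0 [276. 272.]
tip 0 0.025 [276. 237.]
tip 0 0 [276. 253.]
tip 0.011 0.025 [276. 220.]
tip 0.011 0 [276. 235.]
```

View pics/w3.png

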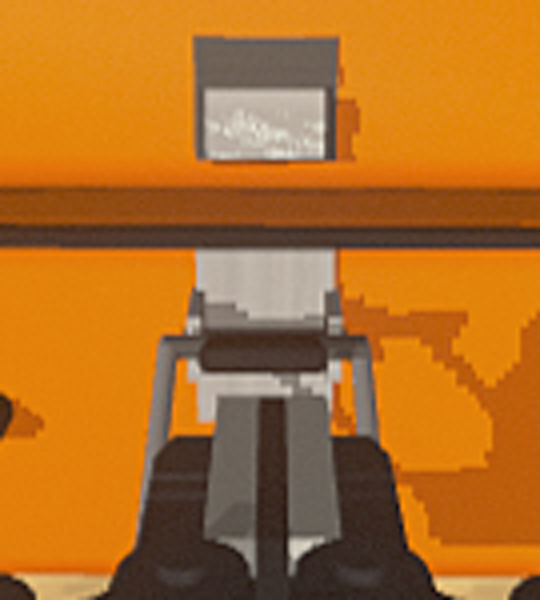

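The crop shows the finger's front face ends at row ~249, about 8 mm behind the TCP rather than 11 ahead; the wires at (251,235)→(247,275) suggest the loop is still about 10° short. I'll check the tab by colour, with no more pictures, and push on.

```bash
cat >> h.py <<'E'
def yel():
    for n,b in(("side",(130,200,260,340)),("top",(370,120,440,240)),("wrist",(180,100,380,420))):
        c=bot.camera(n);x0,y0,x1,y1=b
        m=cv2.inRange(cv2.cvtColor(c["pixels"][y0:y1,x0:x1],cv2.COLOR_RGB2HSV),(22,150,100),(35,255,255))
        k,l,st,ce=cv2.connectedComponentsWithStats(m)
        print(n,[(st[i,4],(ce[i]+[x0,y0]).round(0)) for i in range(1,k) if st[i,4]>8])
E
python3 -c "
from h import *
yel()"
python3 -m pendant '[0.01,0,0,0,0,0,0, 0.02,0,0,0,0,0,0, 0.03,0,0,0,0,0,0, 0.04,0,0,0,0,0,0, 0.05,0,0,0,0,0,0, 0.05,0,0,0,0,0,0, 0.05,0,0,0,0,0,0, 0.05,0,0,0,0,0,0, 0.05,0,0,0,0,0,0, 0.05,0,0,0,0,0,0]'
python3 -c "
from h import *
yel()"
```

```text
side []
top [(np.int32(136), array([409., 194.]))]
wrist []
clock: 6.33
eef_pos: [0.5926, -0.2089, 0.2531]
tool_rot: [0.997, -0.082, -0.0, 0.0]
ft_force: [0.5, -0.1, 0.6]
grip_width: -0.0002
grasp_force: 0.0
side []
top [(np.int32(136), array([409., 194.]))]
wrist [(np.int32(261), array([278., 348.]))]
```

The tab has not moved at all (top px (409,194) throughout), so the fingers passed over it. I'll check the true tip height by projecting candidates into the side view kept from before (tips at side px ~(170,246)).

```bash
python3 - <<'E'
from h import *
import pickle
s,t=pickle.load(open('c.pkl','rb'))
Rt=case(np.radians(-9.4),[0,0,0])[:3,:3]@np.diag([1.,-1,-1]);p=np.array([.5294,-.1986,.3255])
for dx,dz in((-.008,.025),(0,.006),(.011,-.018),(.011,.025)):
    print(dx,dz,[proj(s,p+Rt@[dx,y,dz]).round(0) for y in(-.008,.008)])
o=bot.get_obs();print(o["eef_pos"],o["grip_width"],o["ft_force"])
c=bot.camera("side");u=np.array(c["cam_to_world"]);
for dx,dz in((-.008,.025),(0,.006),(.011,-.018),(.011,.025)): print("now",proj(s,o["eef_pos"]+Rt@[dx,0,dz]).round(0),proj(t,o["eef_pos"]+Rt@[dx,0,dz]).round(0))
b=(130,210,290,330);A=c["pixels"][b[1]:b[3],b[0]:b[2],::-1];c2=bot.camera("top");B=c2["pixels"][130:250,350:480,::-1];W=bot.camera("wrist")["pixels"][140:400,180:380,::-1]
A=cv2.resize(A,(400,300));B=cv2.resize(B,(325,300));W=cv2.resize(W,(200*2,260*2))
out=np.zeros((600,800,3),np.uint8);out[:300,:400]=A;out[300:,:325]=B;out[:520,400:]=W;cv2.imwrite("pics/m.png",out)
E
```

```text
-0.008 0.025 [array([175., 240.]), array([165., 245.])]
0 0.006 [array([175., 242.]), array([165., 247.])]
0.011 -0.018 [array([176., 244.]), array([166., 250.])]
0.011 0.025 [array([181., 251.]), array([171., 257.])]
[ 0.59262472 -0.20890948  0.25313427] -3.868348320840034e-05 [ 0.06254963  0.82159493 -0.24212755]
now [198. 287.] [411. 160.]
now [199. 290.] [415. 152.]
now [200. 294.] [420. 139.]
now [204. 298.] [412. 149.]
```

View pics/m.png

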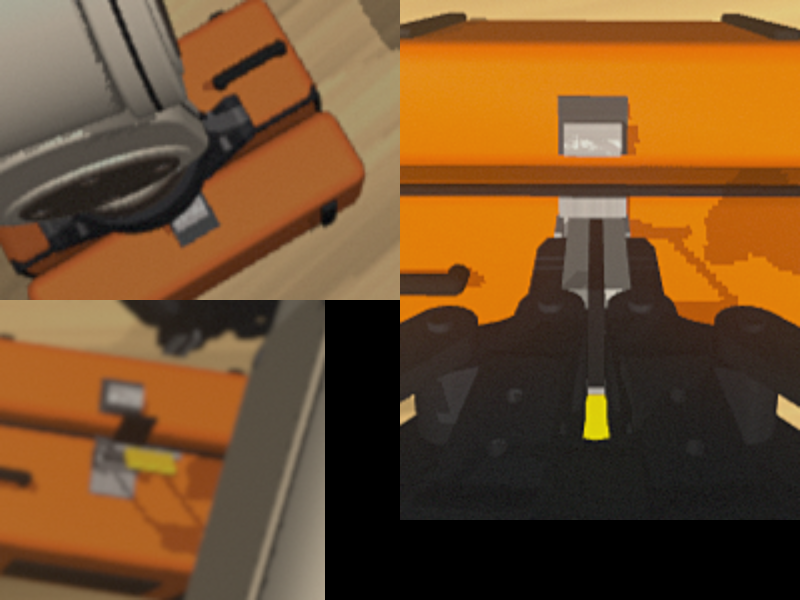

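The montage shows the gripper in the top panel sitting high (tip at about top px (421,150)), so the real tips are well above TCP+25 mm. The tab cleared the tips at TCP z 0.253, so a TCP height of 0.228 keeps them at 0.233 or higher, above the lever. I'll redo the push there.

```bash
python3 -m pendant '[-0.02,0,-0.06,0,0,0,0, -0.08,0,-0.06,0,0,0,0, -0.16,0,-0.06,0,0,0,0, -0.24,0,-0.06,0,0,0,0, -0.26,0,-0.06,0,0,0,0, -0.26,0,-0.03,0,0,0,0, -0.26,0,0.05,0,0,0,0, -0.26,0,0.05,0,0,0,0, -0.23,0,0.05,0,0,0,0, -0.2,0,0.05,0,0,0,0]'
python3 -m pendant '[0.02,0,0,0,0,0,0, 0.04,0,0,0,0,0,0, 0.055,0,0,0,0,0,0, 0.07,0,0,0,0,0,0, 0.085,0,0,0,0,0,0, 0.1,0,0,0,0,0,0, 0.115,0,0,0,0,0,0, 0.13,0,0,0,0,0,0, 0.145,0,0,0,0,0,0, 0.16,0,0,0,0,0,0]'
python3 -c "
from h import *
yel()"
```

```text
clock: 7.47
eef_pos: [0.4939, -0.1925, 0.2289]
tool_rot: [0.997, -0.082, -0.0, -0.0]
ft_force: [1.6, -0.6, -0.0]
grip_width: 0.0002
grasp_force: 0.0
clock: 8.3
eef_pos: [0.5737, -0.2057, 0.2279]
tool_rot: [0.997, -0.082, -0.0, -0.0]
ft_force: [0.8, 0.2, -0.2]
grip_width: 0.0001
grasp_force: 0.0
side [(np.int32(76), array([205., 299.]))]
top []
wrist [(np.int32(1155), array([275., 157.]))]
```

The loop has gone over: the tab is now at wrist px (275,157) and side px (205,299). I'll rise and measure it.

```bash
python3 -m pendant '[-0.05,0,-0.03,0,0,0,0, -0.12,0,-0.08,0,0,0,0, -0.2,0,-0.15,0,0,0,0, -0.25,0,-0.18,0,0,0,0, -0.25,0,-0.18,0,0,0,0, -0.25,0,-0.18,0,0,0,0, -0.25,0,-0.18,0,0,0,0, -0.25,0,-0.18,0,0,0,0, -0.25,0,-0.18,0,0,0,0, -0.25,0,-0.18,0,0,0,0]'
cat >> h.py <<'E'
def cen(n,b,lo=(22,150,100),hi=(35,255,255)):
    c=bot.camera(n);x0,y0,x1,y1=b
    m=cv2.inRange(cv2.cvtColor(c["pixels"][y0:y1,x0:x1],cv2.COLOR_RGB2HSV),lo,hi)
    k,l,st,ce=cv2.connectedComponentsWithStats(m);i=1+np.argmax(st[1:,4]);return c,ce[i]+[x0,y0],st[i]
def tab():
    s,us,a=cen("side",(130,200,260,340));t,ut,b=cen("top",(370,120,440,240));print(us,a,ut,b)
    o1,d1=ray(s,*us);o2,d2=ray(t,*ut);k=np.linalg.lstsq(np.c_[d1,-d2],o2-o1,rcond=None)[0];p,q=o1+k[0]*d1,o2+k[1]*d2
    T=case(np.radians(-9.4),[.5541,-.2011,0]);print("tab case",T[:3,:3].T@((p+q)/2-T[:3,3]),np.linalg.norm(p-q))
E
python3 -c "
from h import *
tab()
T=case(np.radians(-9.4),[.5541,-.2011,0]);o=bot.get_obs();print(o['clock'],T[:3,:3].T@(o['eef_pos']-T[:3,3]))
s=bot.camera('side');t=bot.camera('top')
for p in ([.065,0,.1515],[.067,0,.165]):
  w=T[:3,:3]@p+T[:3,3];print(proj(s,w),proj(t,w))
"
```

```text
clock: 9.28
eef_pos: [0.4499, -0.1851, 0.3164]
tool_rot: [0.997, -0.082, -0.001, -0.0]
ft_force: [-0.3, 0.3, -0.5]
grip_width: 0.0001
grasp_force: 0.0
[212.58791209 308.95054945] [ 73 101  20  17 182] [399.69863014 156.44520548] [ 21  32  18  10 146]
tab case [0.06233207 0.00020703 0.1565757 ] 0.0012665301184416773
9.3833 [-0.10537893 -0.00126286  0.31681481]
[213.93513262 310.63502394] [399.54131944 156.15069194]
[213.75620854 310.88854546] [401.66430313 152.55234039]
```

The tab is at case (62, 0, 157) mm, right for a hooked loop (tab would be at 70/164 on top of the keeper). Next I'll find the tip length by touching down on a bare spot of the orange body, clear of the latch.

```bash
python3 -m pendant '[0.06,0.08,0,0,0,0,0, 0.12,0.16,0,0,0,0,0, 0.12,0.16,0.08,0,0,0,0, 0.12,0.16,0.16,0,0,0,0, 0.12,0.16,0.24,0,0,0,0, 0.12,0.16,0.265,0,0,0,0, 0.12,0.16,0.27,0,0,0,0, 0.12,0.16,0.275,0,0,0,0, 0.12,0.16,0.28,0,0,0,0, 0.12,0.16,0.28,0,0,0,0]'
```

```text
clock: 10.32
eef_pos: [0.497, -0.2744, 0.1796]
tool_rot: [0.997, -0.082, 0.002, 0.001]
ft_force: [-0.6, 0.1, -0.3]
grip_width: 0.0
grasp_force: 0.0
```

```bash
python3 -m pendant '[0,0,0.003,0,0,0,0, 0,0,0.006,0,0,0,0, 0,0,0.009,0,0,0,0, 0,0,0.012,0,0,0,0, 0,0,0.015,0,0,0,0, 0,0,0.018,0,0,0,0, 0,0,0.021,0,0,0,0, 0,0,0.024,0,0,0,0, 0,0,0.024,0,0,0,0, 0,0,0.024,0,0,0,0]'
```

```text
clock: 11.15
eef_pos: [0.4958, -0.2739, 0.1658]
tool_rot: [0.997, -0.082, -0.0, -0.0]
ft_force: [-0.2, 0.1, -0.4]
grip_width: -0.0
grasp_force: 0.0
```

```bash
python3 -m pendant '[0,0,0.004,0,0,0,0, 0,0,0.008,0,0,0,0, 0,0,0.012,0,0,0,0, 0,0,0.016,0,0,0,0, 0,0,0.02,0,0,0,0, 0,0,0.024,0,0,0,0, 0,0,0.028,0,0,0,0, 0,0,0.032,0,0,0,0, 0,0,0.032,0,0,0,0, 0,0,0.032,0,0,0,0]'
```

```text
clock: 11.98
eef_pos: [0.4957, -0.2738, 0.1498]
tool_rot: [0.997, -0.082, -0.0, -0.0]
ft_force: [0.3, 0.5, 0.1]
grip_width: 0.0003
grasp_force: 0.0
```

```bash
python3 -m pendant '[0,0,0.004,0,0,0,0, 0,0,0.008,0,0,0,0, 0,0,0.012,0,0,0,0, 0,0,0.014,0,0,0,0, 0,0,0.016,0,0,0,0, 0,0,0.018,0,0,0,0, 0,0,0.02,0,0,0,0, 0,0,0.022,0,0,0,0, 0,0,0.022,0,0,0,0, 0,0,0.022,0,0,0,0]'
```

```text
clock: 12.82
eef_pos: [0.4958, -0.2739, 0.1389]
tool_rot: [0.997, -0.082, -0.0, -0.0]
ft_force: [-0.5, 0.4, -0.2]
grip_width: 0.0001
grasp_force: 0.0
```

```bash
python3 -m pendant '[0,0,0.003,0,0,0,0, 0,0,0.006,0,0,0,0, 0,0,0.009,0,0,0,0, 0,0,0.012,0,0,0,0, 0,0,0.014,0,0,0,0, 0,0,0.016,0,0,0,0, 0,0,0.018,0,0,0,0, 0,0,0.02,0,0,0,0, 0,0,0.02,0,0,0,0, 0,0,0.02,0,0,0,0]'
```

```text
clock: 13.65
eef_pos: [0.4961, -0.2741, 0.1356]
tool_rot: [0.997, -0.082, 0.002, 0.001]
ft_force: [-10.2, 5.9, 32.1]
grip_width: 0.0002
grasp_force: 15.9
```

Contact occurred at TCP z 0.1356 on the 0.150 top, so the tips are 14 mm above the TCP height. Now I lift and go over the lid side of the lever.

```bash
python3 -m pendant '[0,0,-0.08,0,0,0,0, 0,0,-0.16,0,0,0,0, 0,0,-0.25,0,0,0,0, 0,0,-0.28,0,0,0,0, 0.08,-0.08,-0.28,0,0,0,0, 0.155,-0.16,-0.28,0,0,0,0, 0.155,-0.163,-0.28,0,0,0,0, 0.155,-0.163,-0.28,0,0,0,0, 0.155,-0.163,-0.28,0,0,0,0, 0.155,-0.163,-0.28,0,0,0,0]'
python3 -c "
from h import *
T=case(np.radians(-9.4),[.5541,-.2011,0]);o=bot.get_obs();print(o['clock'],T[:3,:3].T@(o['eef_pos']-T[:3,3]))"
```

```text
clock: 14.48
eef_pos: [0.5852, -0.2062, 0.2685]
tool_rot: [0.997, -0.082, -0.001, 0.0]
ft_force: [-0.9, -0.5, -0.5]
grip_width: 0.0001
grasp_force: 0.0
14.4833 [3.14922279e-02 8.47322294e-06 2.68479398e-01]
```

```bash
python3 -m pendant '[0,0,0.08,0,0,0,0, 0,0,0.15,0,0,0,0, 0,0,0.166,0,0,0,0, 0,0,0.166,0,0,0,0, -0.027,0,0.166,0,0,0,0, -0.046,0,0.16,0,0,0,0, -0.06,0,0.16,0,0,0,0, -0.072,0,0.161,0,0,0,0, -0.084,0,0.166,0,0,0,0, -0.096,0,0.173,0,0,0,0]'
python3 -c "
from h import *
T=case(np.radians(-9.4),[.5541,-.2011,0]);o=bot.get_obs();print(o['clock'],T[:3,:3].T@(o['eef_pos']-T[:3,3]));tab()"
```

```text
clock: 15.32
eef_pos: [0.5395, -0.1989, 0.1845]
tool_rot: [0.997, -0.082, 0.003, 0.001]
ft_force: [2.8, 0.0, 5.6]
grip_width: 0.0001
grasp_force: 2.4
15.3167 [-0.01477227 -0.00023678  0.18451962]
[209.34269663 303.14606742] [ 70  95  20  17 178] [395.31343284 160.6119403 ] [21 37 12  9 67]
tab case [0.0523864  0.00365897 0.15638875] 0.008452882871993288
```

```bash
python3 -m pendant '[-0.012,0,0.006,0,0,0,0, -0.025,0,0.015,0,0,0,0, -0.035,0,0.028,0,0,0,0, -0.043,0,0.041,0,0,0,0, -0.053,0,0.054,0,0,0,0, -0.059,0,0.065,0,0,0,0, -0.059,0,0.072,0,0,0,0, -0.059,0,0.076,0,0,0,0, -0.059,0,0.076,0,0,0,0, -0.059,0,0.076,0,0,0,0]'
python3 -c "
from h import *
T=case(np.radians(-9.4),[.5541,-.2011,0]);o=bot.get_obs();print(o['clock'],T[:3,:3].T@(o['eef_pos']-T[:3,3]));tab()"
```

```text
clock: 16.25
eef_pos: [0.5083, -0.1931, 0.1487]
tool_rot: [0.997, -0.082, 0.001, 0.0]
ft_force: [-9.3, 3.7, 27.2]
grip_width: -0.0006
grasp_force: 13.9
16.25 [-0.0465197   0.00042238  0.14870624]
[208.32716049 301.65432099] [ 69  94  19  16 162] [399.37288136 161.72881356] [ 21  38  18   9 118]
tab case [0.04950464 0.00085702 0.1638738 ] 0.0024986362230491987
```

Tip is at 0.163 with 27 N, where the lever's stop should be. I'll retract and measure.

```bash
python3 -m pendant '[0,0,-0.04,0,0,0,0, 0,0,-0.12,0,0,0,0, 0,0,-0.2,0,0,0,0, -0.06,0,-0.28,0,0,0,0, -0.14,0,-0.32,0,0,0,0, -0.2,0,-0.32,0,0,0,0, -0.2,0,-0.32,0,0,0,0, -0.2,0,-0.32,0,0,0,0, -0.2,0,-0.32,0,0,0,0, -0.2,0,-0.32,0,0,0,0]'
python3 - <<'E'
from h import *
tab()
T=case(np.radians(-9.4),[.5541,-.2011,0])
t=bot.camera("top");s=bot.camera("side")
for n,p in(("tab hooked",[.0515,0,.154]),("tab on top",[.0515,0,.166]),("lever mid",[-.04,0,.1635]),("lever end",[-.0545,0,.161])):
    w=T[:3,:3]@p+T[:3,3];print(n,proj(s,w).round(1),proj(t,w).round(1))
# dark pixels (lever) near the body half
for n,c,b in(("side",s,(165,235,215,305)),("top",t,(385,165,420,225))):
    x0,y0,x1,y1=b;m=cv2.inRange(cv2.cvtColor(c["pixels"][y0:y1,x0:x1],cv2.COLOR_RGB2HSV),(0,0,0),(179,255,60))
    k,l,st,ce=cv2.connectedComponentsWithStats(m);print(n,[(st[i].tolist(),(ce[i]+[x0,y0]).round(1)) for i in range(1,k) if st[i,4]>25])
E
```

```text
clock: 17.18
eef_pos: [0.4108, -0.1772, 0.3034]
tool_rot: [0.997, -0.082, -0.001, -0.0]
ft_force: [0.3, 0.2, 0.1]
grip_width: 0.0002
grasp_force: 0.0
[208.32317073 301.59146341] [ 69  94  19  16 164] [399.34745763 161.83050847] [ 21  38  18   9 118]
tab case [0.04937795 0.00087177 0.16371548] 0.0024462926624618858
tab hooked [209.8 303.5] [399.2 162.8]
tab on top [209.1 302.7] [400.9 160.7]
lever mid [182.8 256.3] [395.3 211.3]
lever end [179.  249.4] [394.1 219.7]
side [([9, 11, 19, 21, 219], array([182.6, 255.9])), ([24, 42, 18, 12, 39], array([197.6, 282.3])), ([0, 53, 22, 15, 50], array([175.8, 295. ]))]
top [([4, 37, 13, 19, 187], array([395.1, 210.7]))]
```

The lever is flat where predicted (side (182.6,255.9) against (182.8,256.3)). The tab height is ambiguous, so I'll check whether the lid was drawn in: its far edge should shift about 4 mm against the first pictures.

```bash
python3 - <<'E'
from h import *
import pickle
s0,t0=pickle.load(open('c.pkl','rb'));T=case(np.radians(-9.4),[.5541,-.2011,0]);t1=bot.camera("top");s1=bot.camera("side")
def rect(c,z):  # metric patch of plane z: x 20..90 mm, y -100..100, 2 px/mm
    P=[(.02,-.1),(.02,.1),(.09,.1),(.09,-.1)]
    src=np.float32([proj(c,T[:3,:3]@[x,y,z]+T[:3,3]) for x,y in P]);dst=np.float32([((x-.02)*2000,(y+.1)*2000) for x,y in P])
    return cv2.warpPerspective(c["pixels"],cv2.getPerspectiveTransform(src,dst),(140,400),flags=cv2.INTER_CUBIC)
for n,a,b in(("top",t0,t1),("side",s0,s1)):
    A,B=rect(a,.15),rect(b,.15)
    for nm,sl in(("y-",slice(30,140)),("y+",slice(260,370))):
        f=lambda I:I[sl].astype(np.float32)[:,:,2].mean(0)*0+(I[sl].astype(np.float32)[:,:,0]-I[sl].astype(np.float32)[:,:,2]).mean(0)
        pa,pb=f(A),f(B)
        thr=(pa.max()+pa.min())/2;e=lambda p:20+.5*(np.where(p[90:]<thr)[0][:1]+90)
        print(n,nm,"far edge x",e(pa),e(pb))
    sh=cv2.phaseCorrelate(cv2.cvtColor(A,cv2.COLOR_RGB2GRAY)[20:130,70:].astype(np.float32),cv2.cvtColor(B,cv2.COLOR_RGB2GRAY)[20:130,70:].astype(np.float32));print(" shift mm",np.array(sh[0])/2)
    K=rect(b,.164)
    h=cv2.cvtColor(K,cv2.COLOR_RGB2HSV)[180:220]
    y=cv2.inRange(h,(22,150,100),(35,255,255)).mean(0)/255;g=cv2.inRange(h,(0,0,60),(179,60,255)).mean(0)/255
    print(" yellow",[(20+i/2,round(v,2)) for i,v in enumerate(y) if i%4==0 and v>.1]);print(" grey",[(20+i/2,round(v,2)) for i,v in enumerate(g) if i%4==0 and v>.1])
E
```

```text
top y- far edge x [72.5] [70.]
top y+ far edge x [72.5] [70.]
 shift mm [-0.03618211  0.0097299 ]
 yellow [(46.0, np.float64(1.0)), (48.0, np.float64(1.0)), (50.0, np.float64(1.0)), (52.0, np.float64(1.0)), (54.0, np.float64(1.0)), (56.0, np.float64(1.0))]
 grey [(24.0, np.float64(0.18)), (26.0, np.float64(0.95)), (28.0, np.float64(1.0)), (30.0, np.float64(1.0)), (32.0, np.float64(1.0)), (34.0, np.float64(1.0)), (36.0, np.float64(1.0)), (38.0, np.float64(1.0)), (40.0, np.float64(1.0))]
side y- far edge x [75.5] [72.5]
side y+ far edge x [75.5] [73.]
 shift mm [-0.05734558  0.09774635]
 yellow [(42.0, np.float64(1.0)), (44.0, np.float64(1.0)), (46.0, np.float64(1.0)), (48.0, np.float64(1.0)), (50.0, np.float64(1.0)), (52.0, np.float64(1.0)), (54.0, np.float64(1.0)), (56.0, np.float64(0.98))]
 grey [(26.0, np.float64(0.95)), (28.0, np.float64(1.0)), (30.0, np.float64(1.0)), (32.0, np.float64(1.0)), (34.0, np.float64(1.0)), (36.0, np.float64(1.0)), (38.0, np.float64(1.0)), (40.0, np.float64(0.62))]
```

The lid's far edge moved in by about 2.5–3 mm in both views and on both sides. Only a loop behind the keeper can do that, and the lever stays flat with nothing touching it. Handing in.

```bash
python3 -c "
from workcell import bot
print(bot.job_done())"
```

```text
the job is handed in; nothing more can be done
None
```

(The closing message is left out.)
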